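# Scoop the last knob out of the jar

## Robot

A 7-joint arm with a two-finger parallel gripper is mounted at the origin on the work surface. World frame = base frame: x ahead of the robot, y to its left, z up, the work surface at z = 0. Lengths are in m, angles in rad, forces in N, time in s.
With the tool pointing down it reaches from about 0.4 to 0.85 m from the base axis. Payload 4.5 kg.
Tool frame: the origin (TCP) lies midway between the tips of the shut fingers; the grasp point (between the pads) lies 19 mm behind it; z points along the fingers, y is the line along which they close (so a half turn about z gives the same grasp; the last joint's range is limited). The gripper opens to 88 mm and grips with 3 to 60 N. Pads are 18 mm wide; open, the fingers measure 123 mm over their backs; the gripper's body (75 mm by 187 mm) begins 45 mm behind the grasp point.
Start: joints at [-1.137, 0.689, -0.195, 1.565, 0.157, 0.902, -0.215], TCP at [0.243, 0.576, 0.239] pointing down, gripper open.
Joint ranges: [-3.01, 3.01], [-0.46, 2.08], [-1.47, 1.51], [0.13, 2.56], [-1, 4.14], [0.04, 2.09], [-2.66, 2.66]. Speed limits (rad/s): [2.57, 2.57, 3.14, 3.14, 3.14, 3.14, 3.14].

## Interface

Orientations are given as a unit quaternion [w, x, y, z].
In Python, from rig import * gives the robot as it stands. The module is installed in compiled form; this text tells all that it offers.
- The arm moves only by the shell command python3 -m inch 'ROWS' [FORCE]. ROWS is JSON, a list of rows, each an object of numbers: "fingers": the closure, from 0 (fully open) to 1 (shut); "tx", "ty", "tz": the shift along the tool's x, y, z in m; "roll": the turn about the tool's z in rad. A call has 1 to 5 rows; each row is the pose to reach, as a shift and turn from the pose commanded when the call began, along the tool's axes at that moment; what a row does not reach only later rows make up. A row lasts 1/8 s, in which the tool goes at most 62.5 mm and 10.7 degrees, less where a joint would pass 70% of its speed; a pose out of reach is approached as far as the arm can. A call with a gripper value outside its range is refused whole. The fingers move at their own pace and stop on an object; FORCE is the grip in N (left out, the last holds). Time passes only in rows, so rows that repeat a pose let the fingers close. It gives the time, the measured TCP pose, the force, the opening and the grip force at its end, in the units of the state.
- get_state(): the state, without advancing time (a new reading comes with each control period).
- snapshot(name): name is "side" or "top"; returns (picture, depth): 384x512x3 uint8, blue, green, red; 384x512 float32, m along the optical axis (not along the pixel's ray), 0 where there is no reading.
- camera_params(name): a dict with "camera_matrix" (3x3 intrinsics, pixels), "camera_from_world" (4x4, takes a point from world to camera coordinates). Camera axes: x right, y down, z forward; pixel columns grow to the right and rows downward; lengths in m; the calibration is good to about 2 mm. A picture is of the moment at which its call begins. camera_params takes no time and is no camera call.
- job_done(): hands the job in; it is judged then, once.
The state is a dict: "time_s": time; "joint_positions": joint angles; "dq": joint speeds; "tau": joint torques, N m; "ee_pos": TCP position; "tool_rot": TCP orientation; "ft_force": force on the tool from outside, world axes, zero at the start; "moment": the same for the moment, N m; "gripper_width": finger opening in m; "grip_force": force on a finger pad.
Only numpy, scipy, OpenCV 4.12 (cv2) and the standard library are available. Lean on these libraries where they do the work, as an engineer would, in place of code of your own. Each camera call takes 0.05 s, during which the arm holds its last target. There are 200 camera calls.

## Task

Use the steel scoop to fetch the wooden ball knob out of the open, round-bellied glass jar: angle the scoop in through the mouth, slide it under the ball, right it and lift the ball out. Tip the ball into the square plywood tray, then stand the scoop back on the bench on its flat bottom and let go. Do not touch the ball with the gripper.

Things in the scene. Friction and masses are not known exactly. Their poses are not given: they have to be found in the camera images.
- scoop: Loose open-fronted steel scoop, 0.17 kg, stands flat on its blade, +x to the robot's left within 35 degrees. Origin: on the blade's underside; +x out of the open front, z normal to the blade (up now). Blade 2 mm thick, x -19 to 17 mm, 50 mm wide (y), its last 8 mm narrowing to a 28 mm nose; side walls 22 mm high, 46 mm apart inside, ending at x 6 mm; rear wall 28 mm high, at x -19 to -17.
- scoop_grip (a point): Middle of the scoop's wooden grip, at x 49, z 172 mm in the scoop's frame; grip 22 mm fore-aft, 18 mm along y (pinch this way), 85 mm long, leaning 22 degrees from z towards +x. An 8 mm rod joins it to the back of the rear wall: up from x -22 to z 45 mm, then straight to the grip. Grip upright = blade 22 degrees nose-up, holding the ball; lean over 22 degrees = nose-down, ball rolls out.
- jar: Round-bellied clear glass jar, fixed, the only open one. Origin: centre of underside. 98 mm high, mouth 110 mm wide inside; belly 164 mm inside, 172 outside, from 50 to 62 mm height. Inner floor 5 mm above the origin, flat out to 45 mm from the axis, then rising at 52 degrees to the belly: a ball pushed along a line through the axis stops on this slope and the blade gets under it.
- ball: Plain light-wood ball knob, 36 mm in diameter, 18 g, loose on the jar's floor within 19 mm of its middle, on the robot's left half. Origin: its centre.
- tray: Square open plywood tray, fixed to the bench, 160 by 160 mm outside, 34 mm high, walls and floor 7 mm. Origin: centre of its underside, x and y along its sides. (The round aluminium bowl behind is not it.)

How it is judged:
On the way:
1. the ball lies in the scoop, lifted clear above the jar's mouth (height (world z) of ball above 0.125 m and x of ball in the frame of scoop between -0.025 and 0.02 m and y of ball in the frame of scoop between -0.025 and 0.025 m and z of ball in the frame of scoop between 0.012 and 0.035 m), for 0.2 s.
At the end, for the whole second after the job is handed in: The ball lies on the floor of the tray, rolling no faster than 0.15 m/s; the scoop stands released and still on the bench itself, its blade flat (within 0.1 rad) on the bench top (origin within 4 mm of its height) (x of ball in the frame of tray between -0.075 and 0.075 m and y of ball in the frame of tray between -0.075 and 0.075 m and height (world z) of ball below 0.04 m and linear speed of ball below 0.15 m/s and angle between scoop's own z axis and vertical below 0.1 rad and height (world z) of scoop between -0.004 and 0.004 m and linear speed of scoop below 0.03 m/s); the robot touches nothing.
It fails at once if the gripper touches the ball (contact force between the fingers and ball above 0.2 N).
It also fails if it takes over 67 s, if anything falls off the work surface, if the arm or the gripper's body presses on something with over 40 N, if the wrist force passes 120 N, or if a joint passes its speed limit or range.

## Working session

There is one attempt and no reset: what is moved stays moved. The work goes in short steps, Python scripts to look and compute and a shell command to move; the robot and the scene stay as the last step left them, time stands still between calls to the robot, and variables do not carry over. Pictures are saved under pics/ and viewed, at most 10 in all, crops included, and the job is handed in when it is done.

```bash
mkdir -p pics
python3 - <<'E'
from rig import *
import cv2,numpy as np
s=get_state();print(s)
for n in("side","top"):
    p,d=snapshot(n);cv2.imwrite(f"pics/{n}0.png",cv2.resize(p,(800,600)));np.save(f"{n}0.npy",d);cv2.imwrite(f"raw_{n}0.png",p)
    c=camera_params(n);print(n,c["camera_matrix"],c["camera_from_world"])
E
```

```text
{'time_s': 0.0, 'joint_positions': array([-1.13717623,  0.68999405, -0.19451452,  1.56631737,  0.15730687,
        0.90248497, -0.21513799]), 'dq': array([-1.10423847e-03,  1.42599768e-03,  1.31326807e-03,  1.39312929e-03,
       -1.40867436e-03,  4.41161629e-05, -5.95243714e-04]), 'tau': array([ 7.20113912e-04, -5.27564800e+01, -1.26696814e+00, -1.53435785e+01,
       -5.27037133e-02,  6.48902016e-03,  1.68454603e-04]), 'ee_pos': array([0.24308859, 0.57511958, 0.23791086]), 'tool_rot': array([-1.14430810e-04,  1.98557660e-01,  9.80088790e-01, -8.98484659e-04]), 'ft_force': array([ 0.64790542, -0.31790185,  0.09030371]), 'moment': array([-0.01041938, -0.01242689,  0.02194241]), 'grip_force': 0.0, 'gripper_width': 0.08834038389603784}
side [[375.27289195   0.         254.02556027]
 [  0.         375.27289195 191.41894125]
 [  0.           0.           1.        ]] [[-0.99494178 -0.10029701  0.00559995  0.54246416]
 [-0.08089594  0.76694039 -0.63659899  0.11598682]
 [ 0.05955415 -0.63383195 -0.77117466  0.995945  ]
 [ 0.          0.          0.          1.        ]]
top [[384.77005964   0.         263.8180036 ]
 [  0.         384.77005964 195.91208713]
 [  0.           0.           1.        ]] [[-0.02716991 -0.99927936  0.02650574  0.02280986]
 [-0.99528686  0.02457307 -0.09380949  0.57421423]
 [ 0.09309056 -0.02892961 -0.99523727  0.95559331]
 [ 0.          0.          0.          1.        ]]
```

View pics/top0.png

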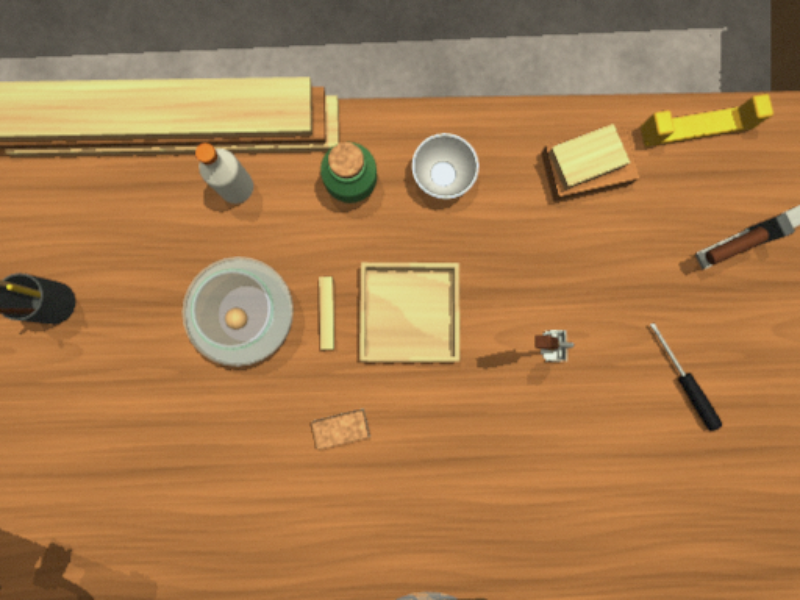

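View pics/side0.png

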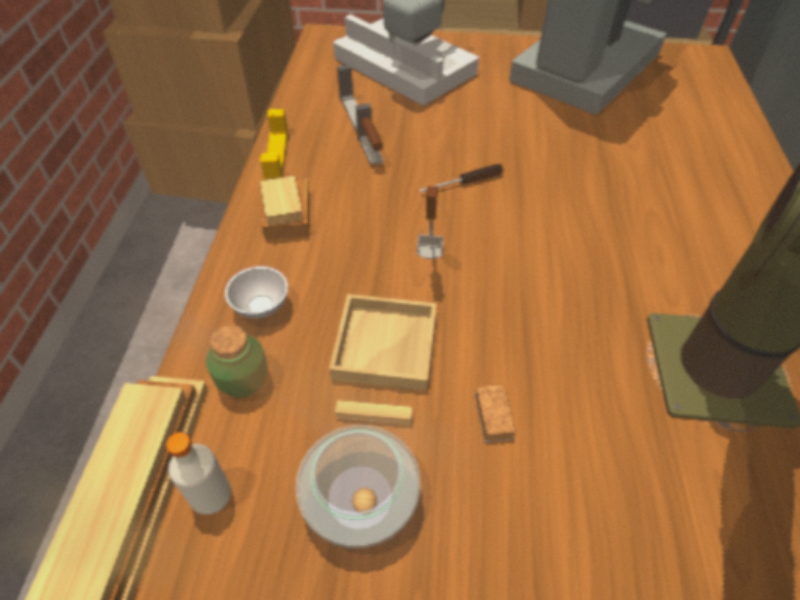

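```bash
cat > h.py <<'E'
import numpy as np,cv2
from rig import camera_params
def ray(n,u,v,z):
    c=camera_params(n);K=c["camera_matrix"];T=c["camera_from_world"];R=T[:3,:3]
    o=-R.T@T[:3,3];d=R.T@np.linalg.inv(K)@np.array([u,v,1.]);return (o+d*(z-o[2])/d[2])[:2].round(4)
def proj(n,P):
    c=camera_params(n);T=c["camera_from_world"];q=c["camera_matrix"]@(T[:3,:3]@np.array(P)+T[:3,3]);return (q[:2]/q[2]).round(1)
E
python3 - <<'E'
from h import *
a=512/800
for z in(0,.056,.098):print("jar c",z,ray("top",237*a,312*a,z))
print("belly top", [ray("top",x*a,y*a,.056) for x,y in((183,312),(293,312),(237,257),(237,367))])
print("ball top",ray("top",236*a,318*a,.023),"side",ray("side",364*a,499*a,.023))
print("tray",[ray("top",x*a,y*a,.034) for x,y in((360,263),(460,263),(360,363),(460,363))])
t=cv2.imread("raw_top0.png");s=cv2.imread("raw_side0.png")
A=cv2.resize(t[200:245,325:385],(400,300),interpolation=2);B=cv2.resize(s[115:175,250:310],(400,400),interpolation=2)
C=cv2.resize(t[160:240,113:193],(400,400),interpolation=2);D=cv2.resize(s[265:355,180:280],(400,360)[:2],interpolation=2)
im=np.zeros((600,800,3),np.uint8)
im[:300,:400]=cv2.resize(A,(400,300));im[:300,400:700]=cv2.resize(B,(300,300));im[300:,:300]=cv2.resize(C,(300,300));im[300:,400:733]=cv2.resize(D,(333,300))
cv2.imwrite("pics/crop.png",im)
E
```

```text
jar c 0 [0.5745 0.299 ]
jar c 0.056 [0.5694 0.2843]
jar c 0.098 [0.5656 0.2734]
belly top [array([0.5715, 0.3683]), array([0.5672, 0.1968]), array([0.6569, 0.2843]), array([0.4834, 0.2843])]
ball top [0.5626 0.2946] side [0.5623 0.294 ]
tray [array([0.6465, 0.0913]), array([ 0.6428, -0.072 ]), array([0.4844, 0.0944]), array([ 0.48  , -0.0663])]
```

View pics/crop.png

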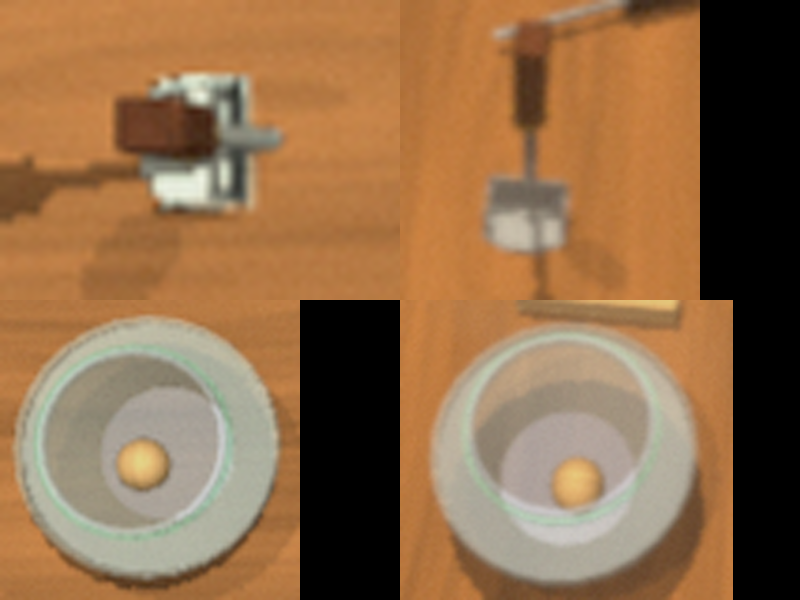

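Run:
```python
from h import *
from scipy.optimize import least_squares
A=lambda u,v:("top",u/6.667+325,v/6.667+200)
B=lambda u,v:("side",(u-400)/5+250,v/5+115)
pts=[((-18,-25,28),A(250,75)),((-18,25,28),A(252,210)),((75,-9,207),A(117,97)),((75,9,207),A(117,152)),
((-18,-25,28),B(487,178)),((-18,25,28),B(568,182)),((17,-14,2),B(502,249)),((17,14,2),B(553,249)),((65,0,211),B(531,37))]
def W(p,P):
    P=np.array(P)/1000;c,s=np.cos(p[2]),np.sin(p[2]);return [p[0]+c*P[0]-s*P[1],p[1]+s*P[0]+c*P[1],P[2]]
f=lambda p:np.concatenate([proj(m[0],W(p,P))-np.array(m[1:]) for P,m in pts])
r=least_squares(f,[.51,-.2,1.57],diff_step=1e-3,loss='soft_l1');p=r.x
print(p,np.degrees(p[2]));print(r.fun.reshape(-1,2).round(1))
print("grasp",W(p,(52,0,179)))
print("jar mouth top",ray("top",148.6,197.9,.098),"side",ray("side",228.5,303.1,.098))
for n in ("top","side"):print(proj(n,(.57,.285,.005)))
from rig import *
s=get_state();from scipy.spatial.transform import Rotation as R
print(R.from_quat(np.roll(s["tool_rot"],-1)).as_matrix().round(3))
```

```text
[ 0.50325791 -0.22369777  1.55437933] 89.05937531002624
[[-0.5  0.4]
 [-0.1 -0.2]
 [-0.4  0.6]
 [-0.1  1. ]
 [ 0.1 -1.3]
 [ 0.1 -0.7]
 [-0.7 -1.2]
 [-1.8 -0.4]
 [ 0.3 -1.4]]
grasp [np.float64(0.5041115535924452), np.float64(-0.17170478064775085), np.float64(0.179)]
jar mouth top [0.5699 0.2805] side [0.5693 0.2893]
[156.6 201.1]
[230.4 318.1]
[[-0.921  0.389 -0.   ]
 [ 0.389  0.921 -0.002]
 [-0.    -0.002 -1.   ]]
```

```bash
cat > go.py <<'E'
# usage: go.py x y z yaw(scoop heading deg, tool x) -> shifts in tool axes
import sys
from h import *
from rig import get_state
from scipy.spatial.transform import Rotation as R
s=get_state();M=R.from_quat(np.roll(s["tool_rot"],-1)).as_matrix()
print("t",round(s["time_s"],2),"tcp",s["ee_pos"].round(4),"yaw",round(np.degrees(np.arctan2(M[1,0],M[0,0])),1),"F",s["ft_force"].round(2),"M",s["moment"].round(2),"w",round(s["gripper_width"],4),"g",round(s["grip_force"],1),"tilt",M[:2,2].round(3),"q",s["joint_positions"].round(2))
if len(sys.argv)>1:
    x,y,z,h=map(float,sys.argv[1:5]);d=M.T@(np.array([x,y,z])-s["ee_pos"])
    r=np.arctan2(M[1,0],M[0,0])-np.radians(h);r=(r+np.pi)%(2*np.pi)-np.pi
    print("tx ty tz",d.round(4),"roll",round(r,3))
E
R='{"tx":-0.333,"ty":-0.18,"tz":0,"roll":1.17,"fingers":0}'
python3 -m inch '[{"tx":-0.333,"ty":-0.18,"roll":1.17,"fingers":0},{"tx":-0.333,"ty":-0.18,"roll":1.17,"fingers":0},{"tx":-0.333,"ty":-0.18,"roll":1.17,"fingers":0},{"tx":-0.333,"ty":-0.18,"roll":1.17,"fingers":0},{"tx":-0.333,"ty":-0.18,"roll":1.17,"fingers":0}]' 30
python3 go.py .504 -.172 .24 89
```

```text
t 0.1 tcp [0.2431 0.5752 0.238 ] yaw 157.1 F [ 0.35  0.58 -1.08] M [ 0.02 -0.02 -0.03] w 0.088 g 0.0 tilt [-0.    -0.002] q [-1.14  0.69 -0.19  1.57  0.16  0.9  -0.22]
tx ty tz [-0.5311 -0.5868 -0.001 ] roll 1.189invalid input at $[0]: expected keys fingers, tx, ty, tz, roll
```

```bash
python3 -m inch '[{"tx":-0.333,"ty":-0.18,"tz":0,"roll":1.17,"fingers":0},{"tx":-0.333,"ty":-0.18,"tz":0,"roll":1.17,"fingers":0},{"tx":-0.333,"ty":-0.18,"tz":0,"roll":1.17,"fingers":0},{"tx":-0.333,"ty":-0.18,"tz":0,"roll":1.17,"fingers":0},{"tx":-0.333,"ty":-0.18,"tz":0,"roll":1.17,"fingers":0}]' 30
python3 go.py .504 -.172 .24 89
```

```text
time_s: 0.72
ee_pos: [0.4395, 0.3301, 0.2386]
tool_rot: [-0.0, 0.622, 0.783, -0.0]
ft_force: [0.7, -0.0, -1.1]
gripper_width: 0.0878
grip_force: 0.0
t 0.72 tcp [0.4395 0.3301 0.2386] yaw 103.0 F [ 0.69 -0.   -1.07] M [-0.03  0.02 -0.03] w 0.0878 g 0.0 tilt [-0. -0.] q [-0.75  0.59  0.04  1.8  -0.03  0.75 -0.47]
tx ty tz [-0.5037 -0.0505 -0.0014] roll 0.245
```

```bash
python3 -m inch '[{"tx":-0.3,"ty":-0.05,"tz":0,"roll":0.245,"fingers":0},{"tx":-0.3,"ty":-0.05,"tz":0,"roll":0.245,"fingers":0},{"tx":-0.3,"ty":-0.05,"tz":0,"roll":0.245,"fingers":0},{"tx":-0.3,"ty":-0.05,"tz":0,"roll":0.245,"fingers":0},{"tx":-0.3,"ty":-0.05,"tz":0,"roll":0.245,"fingers":0}]' >/dev/null
python3 go.py .504 -.172 .24 89
```

```text
t 1.35 tcp [0.4591 0.026  0.2386] yaw 89.3 F [ 0.54  0.42 -0.16] M [-0.04 -0.03  0.05] w 0.0882 g 0.0 tilt [-0. -0.] q [-0.2   0.48  0.06  2.05 -0.05  0.61 -0.11]
tx ty tz [-0.1975  0.0473 -0.0013] roll 0.005
```

```bash
python3 -m inch '[{"tx":-0.197,"ty":0.047,"tz":-0.005,"roll":0.005,"fingers":0},{"tx":-0.197,"ty":0.047,"tz":-0.005,"roll":0.005,"fingers":0},{"tx":-0.197,"ty":0.047,"tz":-0.005,"roll":0.005,"fingers":0},{"tx":-0.197,"ty":0.047,"tz":-0.005,"roll":0.005,"fingers":0},{"tx":-0.197,"ty":0.047,"tz":-0.005,"roll":0.005,"fingers":0}]' >/dev/null
python3 go.py .504 -.172 .16 89
python3 - <<'E'
from rig import *;from h import *
p,_=snapshot("side");q,_=snapshot("top")
im=np.hstack([cv2.resize(p[60:200,210:350],(400,400)),cv2.resize(q[150:290,280:420],(400,400))]);cv2.imwrite("pics/a.png",im)
E
```

```text
t 1.98 tcp [ 0.5038 -0.1694  0.2433] yaw 89.0 F [-0.33  0.92  0.04] M [-0.01  0.07  0.02] w 0.0883 g 0.0 tilt [-0.001  0.001] q [ 0.21  0.56  0.04  1.85 -0.03  0.74  0.25]
tx ty tz [-0.0027  0.0003  0.0833] roll -0.001
```

View pics/a.png

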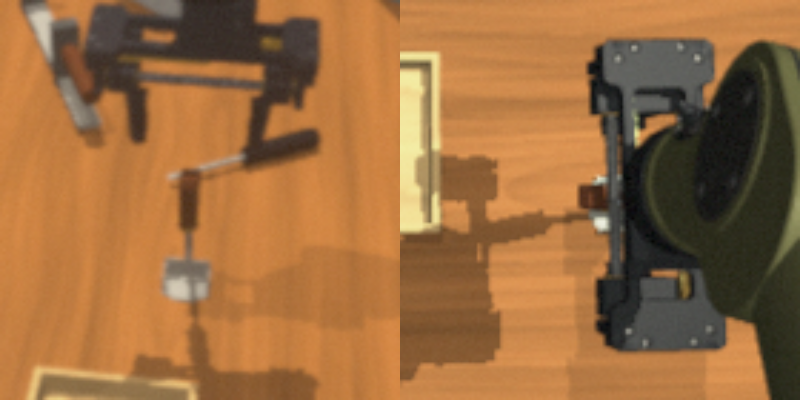

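```bash
python3 -m inch '[{"tx":-0.002,"ty":0,"tz":0.083,"roll":0,"fingers":0},{"tx":-0.002,"ty":0,"tz":0.083,"roll":0,"fingers":0},{"tx":-0.002,"ty":0,"tz":0.083,"roll":0,"fingers":0.5},{"tx":-0.002,"ty":0,"tz":0.083,"roll":0,"fingers":0.7},{"tx":-0.002,"ty":0,"tz":0.083,"roll":0,"fingers":0.9}]' 30
python3 -m inch '[{"tx":0,"ty":0,"tz":0,"roll":0,"fingers":1},{"tx":0,"ty":0,"tz":0,"roll":0,"fingers":1},{"tx":0,"ty":0,"tz":0,"roll":0,"fingers":1},{"tx":0,"ty":0,"tz":0,"roll":0,"fingers":1}]' 30
python3 go.py .504 -.172 .16 89
python3 - <<'E'
from rig import *;from h import *
p,_=snapshot("side");q,_=snapshot("top")
im=np.hstack([cv2.resize(p[60:200,210:350],(400,400)),cv2.resize(q[150:290,280:420],(400,400))]);cv2.imwrite("pics/b.png",im)
E
```

```text
time_s: 2.7
ee_pos: [0.505, -0.1707, 0.162]
tool_rot: [0.001, 0.713, 0.702, 0.001]
ft_force: [0.3, -0.2, -0.3]
gripper_width: 0.0601
grip_force: 0.0
time_s: 3.2
ee_pos: [0.5042, -0.1711, 0.1607]
tool_rot: [0.0, 0.713, 0.701, 0.0]
ft_force: [-0.2, -0.0, -0.8]
gripper_width: 0.0201
grip_force: 0.0
t 3.2 tcp [ 0.5042 -0.1711  0.1607] yaw 89.1 F [-0.18 -0.01 -0.82] M [-0.04 -0.01  0.01] w 0.0201 g 0.0 tilt [0. 0.] q [ 0.22  0.68  0.03  1.93 -0.03  0.53  0.26]
tx ty tz [-0.0009 -0.0001  0.0007] roll 0.001
```

```bash
python3 -m inch '[{"tx":0,"ty":0,"tz":0,"roll":0,"fingers":1},{"tx":0,"ty":0,"tz":0,"roll":0,"fingers":1},{"tx":0,"ty":0,"tz":0,"roll":0,"fingers":1},{"tx":0,"ty":0,"tz":-0.01,"roll":0,"fingers":1},{"tx":0,"ty":0,"tz":-0.03,"roll":0,"fingers":1}]' 45
python3 -m inch '[{"tx":0,"ty":0,"tz":-0.03,"roll":0,"fingers":1},{"tx":0,"ty":0,"tz":-0.06,"roll":0,"fingers":1},{"tx":0,"ty":0,"tz":-0.09,"roll":0,"fingers":1},{"tx":0,"ty":0,"tz":-0.11,"roll":0,"fingers":1},{"tx":0,"ty":0,"tz":-0.11,"roll":0,"fingers":1}]' 45
python3 go.py
python3 - <<'E'
from rig import *;from h import *
p,_=snapshot("side");q,_=snapshot("top")
im=np.hstack([cv2.resize(p[40:180,210:350],(400,400)),cv2.resize(q[150:290,280:420],(400,400))]);cv2.imwrite("pics/b.png",im)
E
```

```text
time_s: 3.92
ee_pos: [0.5031, -0.1709, 0.1907]
tool_rot: [-0.001, 0.713, 0.701, -0.001]
ft_force: [0.4, 0.2, -2.5]
gripper_width: 0.0177
grip_force: 44.8
time_s: 4.55
ee_pos: [0.5046, -0.1714, 0.3022]
tool_rot: [0.001, 0.713, 0.701, 0.001]
ft_force: [-0.1, -0.1, -2.0]
gripper_width: 0.0177
grip_force: 44.8
t 4.55 tcp [ 0.5046 -0.1714  0.3022] yaw 89.0 F [-0.09 -0.13 -2.03] M [-0.04  0.06  0.01] w 0.0177 g 44.8 tilt [ 0.003 -0.001] q [ 0.21  0.48  0.05  1.77 -0.03  0.88  0.25]
```

View pics/b.png

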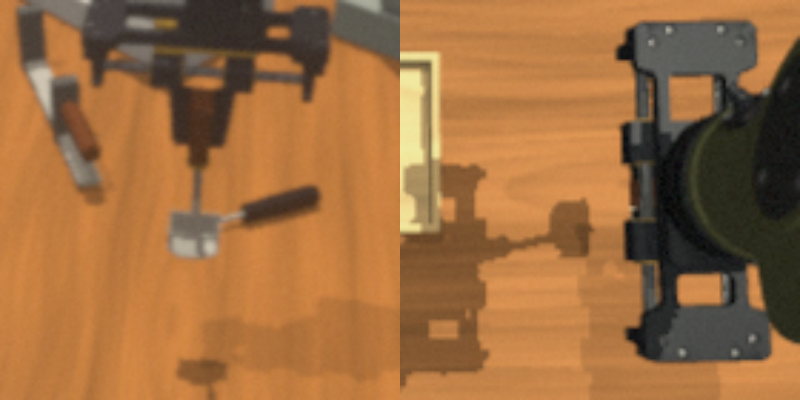

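Run:
```python
from h import *
for th in (-5,0,5,10,15,20):
    t=np.radians(th)
    def w(P):  # nose-up th
        x,y,z=(np.array(P)-[52,0,179.5])/1000
        xx=x*np.cos(t)-z*np.sin(t);zz=x*np.sin(t)+z*np.cos(t)
        return [.5046-y,-.1714+xx,.3212+zz]
    f=lambda n,P,c,r:((proj(n,w(P))-[c,r])*400/140).round()
    print(th,f("side",(-18,-25,28),210,40),f("side",(-18,25,28),210,40),f("side",(17,-14,0),210,40),f("side",(17,14,0),210,40))
```

```text
-5 [169. 194.] [219. 197.] [176. 241.] [205. 243.]
0 [167. 208.] [219. 211.] [175. 254.] [203. 256.]
5 [166. 221.] [217. 225.] [174. 267.] [203. 269.]
10 [165. 234.] [216. 237.] [172. 279.] [201. 281.]
15 [164. 246.] [215. 250.] [171. 290.] [201. 292.]
20 [162. 257.] [215. 261.] [170. 300.] [200. 302.]
```

```bash
python3 -m inch '[{"tx":0.05,"ty":0.01,"tz":0,"roll":0,"fingers":1},{"tx":0.1,"ty":0.02,"tz":0,"roll":0,"fingers":1},{"tx":0.15,"ty":0.03,"tz":0,"roll":-0.1,"fingers":1},{"tx":0.2,"ty":0.04,"tz":0,"roll":-0.2,"fingers":1},{"tx":0.25,"ty":0.045,"tz":0,"roll":-0.3,"fingers":1}]' 45 >/dev/null
python3 go.py .5516 .3102 .302 125
```

```text
t 5.28 tcp [0.5528 0.0796 0.2993] yaw 106.4 F [ 0.64  0.7  -1.02] M [ 0.02  0.03 -0.05] w 0.0177 g 44.8 tilt [-0.002 -0.001] q [-0.2   0.53 -0.04  1.69  0.02  0.92  0.04]
tx ty tz [ 0.2215  0.0641 -0.0028] roll -0.324
```

```bash
python3 -m inch '[{"tx":0.05,"ty":0.013,"tz":0,"roll":-0.07,"fingers":1},{"tx":0.1,"ty":0.03,"tz":0,"roll":-0.14,"fingers":1},{"tx":0.15,"ty":0.043,"tz":0,"roll":-0.21,"fingers":1},{"tx":0.2,"ty":0.058,"tz":0,"roll":-0.28,"fingers":1},{"tx":0.221,"ty":0.064,"tz":0,"roll":-0.324,"fingers":1}]' 45 >/dev/null
python3 -m inch '[{"tx":0,"ty":0,"tz":0,"roll":0,"fingers":1}]' 45 >/dev/null
python3 go.py .5516 .3102 .2107 125
python3 - <<'E'
from rig import *;from h import *
p,_=snapshot("side");q,_=snapshot("top")
cv2.imwrite("raw_c.png",p)
im=np.hstack([cv2.resize(p[220:370,150:300],(400,400)),cv2.resize(q[120:270,90:240],(400,400))]);cv2.imwrite("pics/c.png",im)
E
```

```text
t 6.03 tcp [0.5519 0.309  0.2993] yaw 124.9 F [-0.03 -0.19 -1.81] M [-0.07  0.03  0.03] w 0.0175 g 44.8 tilt [-0.002 -0.001] q [-0.52  0.64 -0.12  1.46  0.08  1.05 -0.05]
tx ty tz [0.0011 0.0006 0.0886] roll -0.001
```

View pics/c.png

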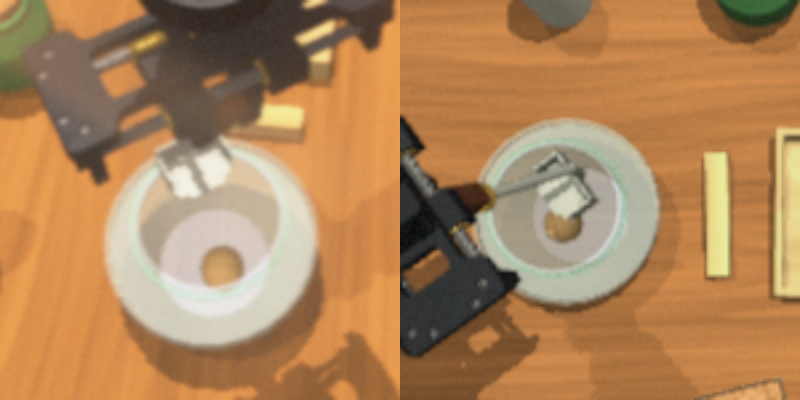

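Run:
```python
from h import *
u=np.array([np.cos(np.radians(124.9)),np.sin(np.radians(124.9))]);v=np.array([-u[1],u[0]])
g=np.array([.5519,.309]);
for th in(0,2,4,8):
  t=np.radians(th)
  def w(P):
    x,y,z=(np.array(P)-[52,0,179.5])/1000
    xy=g+u*(x*np.cos(t)-z*np.sin(t))+v*y;return [*xy,.3183+x*np.sin(t)+z*np.cos(t)]
  print(th,[((proj("top",w(P))-[90,120])*2.667).round() for P in((-24,0,45),(17,14,2),(17,-14,2),(-18,25,28),(-18,-25,28))],[((proj("side",w(P))-[150,220])*2.667).round() for P in((17,14,0),(17,-14,0),(-18,-25,28),(-18,25,28))])
print([((proj("top",(.57+.055*np.cos(a),.284+.055*np.sin(a),.098))-[90,120])*2.667).round() for a in(0,1.57,3.14,4.71)])
print([((proj("side",(.57+.055*np.cos(a),.284+.055*np.sin(a),.098))-[150,220])*2.667).round() for a in(0,1.57,3.14,4.71)])
```

```text
0 [array([170., 166.]), array([152., 214.]), array([133., 187.]), array([187., 197.]), array([151., 148.])] [array([222., 179.]), array([188., 196.]), array([151., 147.]), array([212., 118.])]
2 [array([166., 169.]), array([147., 219.]), array([127., 192.]), array([182., 201.]), array([147., 152.])] [array([226., 186.]), array([192., 204.]), array([155., 155.]), array([215., 125.])]
4 [array([162., 173.]), array([141., 223.]), array([122., 197.]), array([177., 205.]), array([142., 157.])] [array([230., 194.]), array([196., 211.]), array([158., 162.]), array([219., 132.])]
8 [array([153., 181.]), array([129., 232.]), array([110., 205.]), array([167., 214.]), array([133., 165.])] [array([238., 209.]), array([203., 226.]), array([165., 176.]), array([226., 146.])]
[array([152., 146.]), array([ 89., 209.]), array([152., 270.]), array([215., 206.])]
[array([139., 208.]), array([199., 286.]), array([280., 222.]), array([219., 150.])]
```

```bash
python3 -m inch '[{"tx":0.004,"ty":0,"tz":0.02,"roll":0,"fingers":1},{"tx":0.004,"ty":0,"tz":0.04,"roll":0,"fingers":1},{"tx":0.004,"ty":0,"tz":0.06,"roll":0,"fingers":1},{"tx":0.004,"ty":0,"tz":0.075,"roll":0,"fingers":1},{"tx":0.004,"ty":0,"tz":0.088,"roll":0,"fingers":1}]' 45 
python3 -m inch '[{"tx":0,"ty":0,"tz":0,"roll":0,"fingers":1}]' 45 >/dev/null
python3 go.py .5553 .3050 .1907 125
python3 - <<'E'
from rig import *;from h import *
p,_=snapshot("side");q,_=snapshot("top")
im=np.hstack([cv2.resize(p[240:340,180:280],(400,400)),cv2.resize(q[150:250,110:210],(400,400))]);cv2.imwrite("pics/d.png",im)
E
```

```text
time_s: 6.75
ee_pos: [0.5511, 0.3099, 0.2122]
tool_rot: [0.0, 0.464, 0.886, -0.0]
ft_force: [0.1, -0.1, -2.4]
gripper_width: 0.0174
grip_force: 44.8
t 6.88 tcp [0.5503 0.3106 0.2119] yaw 124.8 F [ 0.46  0.38 -1.54] M [0.05 0.05 0.02] w 0.0175 g 44.8 tilt [-0.002 -0.001] q [-0.53  0.73 -0.11  1.57  0.1   0.85 -0.07]
tx ty tz [-0.0074  0.001   0.0212] roll -0.004
```

View pics/d.png

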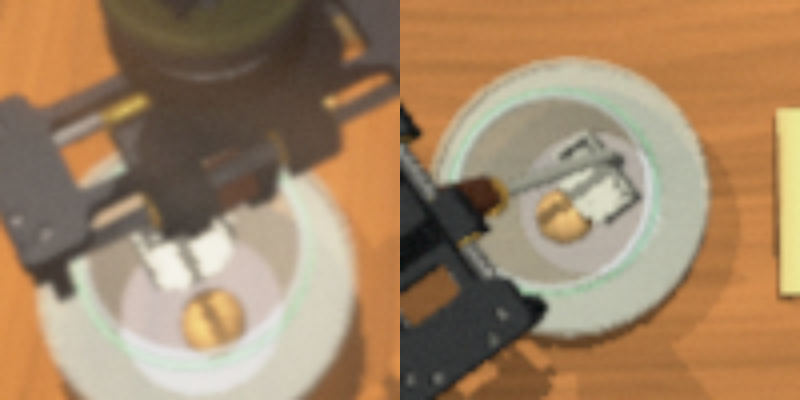

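```bash
python3 -m inch '[{"tx":-0.005,"ty":0.001,"tz":0,"roll":0,"fingers":1},{"tx":-0.008,"ty":0.001,"tz":0.005,"roll":0,"fingers":1},{"tx":-0.008,"ty":0.001,"tz":0.014,"roll":0,"fingers":1},{"tx":-0.008,"ty":0.001,"tz":0.022,"roll":0,"fingers":1},{"tx":-0.008,"ty":0.001,"tz":0.022,"roll":0,"fingers":1}]' 45 
python3 go.py .5507 .3117 .1677 125
```

```text
time_s: 7.6
ee_pos: [0.5552, 0.3053, 0.1896]
tool_rot: [-0.001, 0.463, 0.886, -0.001]
ft_force: [-0.5, -0.2, -1.6]
gripper_width: 0.0175
grip_force: 44.8
t 7.6 tcp [0.5552 0.3053 0.1896] yaw 124.8 F [-0.51 -0.19 -1.6 ] M [ 0.09  0.06 -0.03] w 0.0175 g 44.8 tilt [-0.002 -0.001] q [-0.51  0.76 -0.11  1.59  0.11  0.81 -0.06]
tx ty tz [0.0078 0.     0.0219] roll -0.003
```

```bash
python3 -m inch '[{"tx":0,"ty":0,"tz":0.006,"roll":0,"fingers":1},{"tx":0.002,"ty":0,"tz":0.012,"roll":0,"fingers":1},{"tx":0.006,"ty":0,"tz":0.017,"roll":0,"fingers":1},{"tx":0.010,"ty":0,"tz":0.022,"roll":0,"fingers":1},{"tx":0.010,"ty":0,"tz":0.022,"roll":0,"fingers":1}]' 45 
python3 go.py .5494 .3135 .166 125
```

```text
time_s: 8.22
ee_pos: [0.5495, 0.3143, 0.1682]
tool_rot: [-0.0, 0.463, 0.886, -0.0]
ft_force: [0.5, 0.2, -2.2]
gripper_width: 0.0175
grip_force: 44.8
t 8.22 tcp [0.5495 0.3143 0.1682] yaw 124.9 F [ 0.55  0.21 -2.22] M [0.01 0.02 0.  ] w 0.0175 g 44.8 tilt [-0.001 -0.   ] q [-0.53  0.78 -0.11  1.61  0.11  0.76 -0.08]
tx ty tz [-0.0006 -0.0006  0.0022] roll -0.002
```

Now down by 1 mm steps to touch the floor.

```bash
for i in 1 2; do python3 -m inch '[{"tx":0,"ty":0,"tz":0.001,"roll":0,"fingers":1},{"tx":0,"ty":0,"tz":0.001,"roll":0,"fingers":1}]' 45 | grep -E "ee_pos|ft_f"; done
python3 -m inch '[{"tx":0,"ty":0,"tz":0.001,"roll":0,"fingers":1},{"tx":0,"ty":0,"tz":0.001,"roll":0,"fingers":1}]' 45 | grep -E "ee_pos|ft_f"
```

```text
ee_pos: [0.5505, 0.3136, 0.1679]
ft_force: [0.4, -0.1, -1.7]
ee_pos: [0.5503, 0.3136, 0.1667]
ft_force: [-0.2, 0.3, -2.1]
ee_pos: [0.5503, 0.3138, 0.1658]
ft_force: [-0.2, -0.3, -2.6]
```

```bash
python3 -m inch '[{"tx":0,"ty":0,"tz":0.001,"roll":0,"fingers":1},{"tx":0,"ty":0,"tz":0.001,"roll":0,"fingers":1}]' 45 | grep -E "ee_pos|ft_f"
python3 -m inch '[{"tx":0,"ty":0,"tz":0.001,"roll":0,"fingers":1},{"tx":0,"ty":0,"tz":0.001,"roll":0,"fingers":1}]' 45 | grep -E "ee_pos|ft_f"
```

```text
ee_pos: [0.5503, 0.3141, 0.1657]
ft_force: [-1.7, -0.2, 5.1]
ee_pos: [0.5503, 0.3143, 0.1656]
ft_force: [-3.1, -0.3, 11.1]
```

```bash
python3 -m inch '[{"tx":0,"ty":0,"tz":-0.0012,"roll":0,"fingers":1},{"tx":0.006,"ty":0,"tz":-0.0012,"roll":0,"fingers":1},{"tx":0.012,"ty":0,"tz":-0.0012,"roll":0,"fingers":1},{"tx":0.018,"ty":0,"tz":-0.0012,"roll":0,"fingers":1},{"tx":0.024,"ty":0,"tz":-0.0012,"roll":0,"fingers":1}]' 45 | grep -E "ee_pos|ft_f"
python3 -m inch '[{"tx":0.004,"ty":0,"tz":0,"roll":0,"fingers":1},{"tx":0.008,"ty":0,"tz":0,"roll":0,"fingers":1},{"tx":0.012,"ty":0,"tz":0,"roll":0,"fingers":1}]' 45 | grep -E "ee_pos|ft_f"
python3 go.py .5458 .3185 .166 125
python3 - <<'E'
from rig import *;from h import *
p,_=snapshot("side");q,_=snapshot("top")
im=np.hstack([cv2.resize(p[240:340,180:280],(400,400)),cv2.resize(q[150:250,110:210],(400,400))]);cv2.imwrite("pics/e.png",im)
E
```

```text
ee_pos: [0.537, 0.3334, 0.1652]
ft_force: [2.2, -3.5, 4.7]
ee_pos: [0.5297, 0.3432, 0.165]
ft_force: [2.9, -3.0, 4.6]
t 10.47 tcp [0.5297 0.3432 0.165 ] yaw 124.8 F [ 2.91 -2.99  4.57] M [-1.34 -0.93 -0.02] w 0.0175 g 45.0 tilt [ 0. -0.] q [-0.59  0.78 -0.1   1.62  0.1   0.75 -0.13]
tx ty tz [-0.0295 -0.0009 -0.001 ] roll -0.004
```

View pics/e.png

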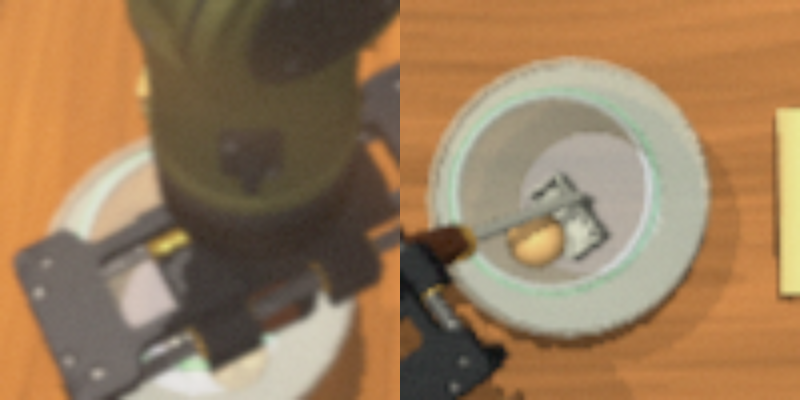

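```bash
python3 -m inch '[{"tx":0.003,"ty":0,"tz":-0.0004,"roll":0,"fingers":1},{"tx":0.005,"ty":0,"tz":-0.0004,"roll":0,"fingers":1},{"tx":0.007,"ty":0,"tz":-0.0004,"roll":0,"fingers":1},{"tx":0.007,"ty":0,"tz":-0.0004,"roll":0,"fingers":1}]' 45 | grep -E "ee_pos|ft_f"
python3 - <<'E'
from rig import *;from h import *
q,_=snapshot("top")
cv2.imwrite("pics/f.png",cv2.resize(q[170:240,125:195],(560,560),interpolation=2))
E
```

```text
ee_pos: [0.5251, 0.3494, 0.1652]
ft_force: [1.2, -1.7, 1.0]
```

View pics/f.png

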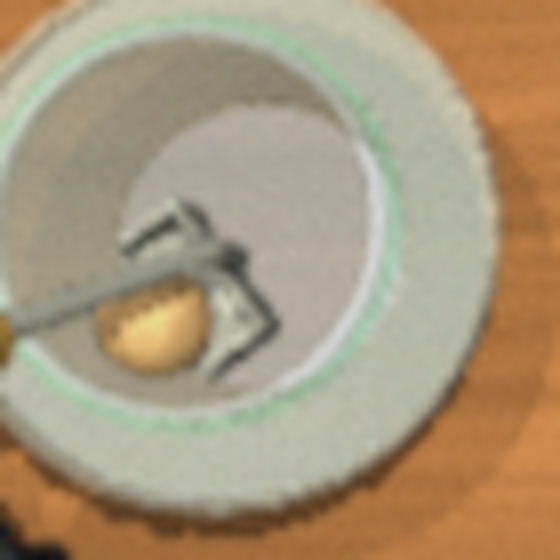

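```bash
python3 -m inch '[{"tx":0,"ty":0,"tz":0,"roll":0,"fingers":1},{"tx":0,"ty":0,"tz":0,"roll":0,"fingers":1},{"tx":-0.003,"ty":0,"tz":-0.0012,"roll":0,"fingers":1},{"tx":-0.008,"ty":0,"tz":-0.003,"roll":0,"fingers":1},{"tx":-0.013,"ty":0,"tz":-0.0046,"roll":0,"fingers":1}]' 3
python3 - <<'E'
from rig import *;from h import *
q,_=snapshot("top");cv2.imwrite("raw_g.png",q)
E
python3 go.py
```

```text
time_s: 11.75
ee_pos: [0.5332, 0.338, 0.1701]
tool_rot: [-0.0, 0.463, 0.886, -0.0]
ft_force: [-0.9, 0.2, 0.6]
gripper_width: 0.0183
grip_force: 3.0
t 11.8 tcp [0.534  0.3372 0.1704] yaw 124.7 F [-0.24 -0.15  0.3 ] M [-0.05  0.35 -0.02] w 0.018 g 3.0 tilt [ 0. -0.] q [-0.58  0.78 -0.1   1.61  0.1   0.76 -0.12]
```

```bash
cat > tm.py <<'E'
import sys
from h import *
def track(b):
    a=cv2.resize(cv2.imread("pics/f.png"),(70,70),interpolation=cv2.INTER_AREA)
    for n,(u,v) in dict(corner=(34,41),corner2=(22,26),ball=(18,42)).items():
        t=a[v-5:v+6,u-5:u+6];r=cv2.matchTemplate(b[170:240,125:195],t,5);_,m,_,l=cv2.minMaxLoc(r)
        print(n,"shift px",l[0]+5-u,l[1]+5-v,"score",round(m,2))
if __name__=="__main__": track(cv2.imread(sys.argv[1]))
E
python3 tm.py raw_g.png
```

```text
corner shift px 0 0 score 0.88
corner2 shift px 0 0 score 0.82
ball shift px 1 -1 score 0.94
```

```bash
python3 -m inch '[{"tx":-0.006,"ty":0,"tz":-0.0018,"roll":0,"fingers":1},{"tx":-0.013,"ty":0,"tz":-0.0036,"roll":0,"fingers":1},{"tx":-0.020,"ty":0,"tz":-0.0052,"roll":0,"fingers":1},{"tx":-0.026,"ty":0,"tz":-0.0063,"roll":0,"fingers":1},{"tx":-0.026,"ty":0,"tz":-0.0063,"roll":0,"fingers":1}]' 3
python3 - <<'E'
from rig import *;from tm import *
q,_=snapshot("top");track(q)
E
```

```text
time_s: 12.42
ee_pos: [0.5487, 0.3162, 0.1765]
tool_rot: [0.0, 0.464, 0.886, 0.0]
ft_force: [-0.9, -0.1, 1.4]
gripper_width: 0.018
grip_force: 3.0
corner shift px -25 -4 score 0.64
corner2 shift px -7 -20 score 0.64
ball shift px 5 -4 score 0.87
```

```bash
python3 -m inch '[{"tx":-0.006,"ty":0,"tz":-0.0009,"roll":0,"fingers":1},{"tx":-0.013,"ty":0,"tz":-0.0018,"roll":0,"fingers":1},{"tx":-0.013,"ty":0,"tz":-0.0018,"roll":0,"fingers":1}]' 3
python3 -m inch '[{"tx":0,"ty":0,"tz":0,"roll":0,"fingers":1},{"tx":0,"ty":0,"tz":0,"roll":0,"fingers":1},{"tx":0,"ty":0,"tz":-0.002,"roll":0,"fingers":1},{"tx":0,"ty":0,"tz":-0.006,"roll":0,"fingers":1},{"tx":0,"ty":0,"tz":-0.010,"roll":0,"fingers":1}]' 45
python3 go.py .57 .284 .1787 125
python3 - <<'E'
from rig import *;from tm import *
q,d=snapshot("top");track(q);p,_=snapshot("side")
im=np.hstack([cv2.resize(p[240:340,180:280],(400,400)),cv2.resize(q[170:240,125:195],(400,400),interpolation=2)]);cv2.imwrite("pics/g.png",im)
E
```

```text
time_s: 12.85
ee_pos: [0.5562, 0.3052, 0.1781]
tool_rot: [0.0, 0.464, 0.886, -0.0]
ft_force: [0.1, -0.8, -0.7]
gripper_width: 0.018
grip_force: 3.0
time_s: 13.48
ee_pos: [0.5551, 0.3067, 0.1882]
tool_rot: [-0.0, 0.463, 0.886, 0.0]
ft_force: [0.1, 0.6, -2.0]
gripper_width: 0.0177
grip_force: 45.0
t 13.47 tcp [0.5551 0.3067 0.1882] yaw 124.8 F [ 0.05  0.56 -1.99] M [-0.01  0.03  0.02] w 0.0177 g 45.0 tilt [-0.  0.] q [-0.52  0.76 -0.11  1.59  0.11  0.8  -0.06]
tx ty tz [-0.0272 -0.0007  0.0094] roll -0.003
corner shift px -8 15 score 0.73
corner2 shift px -2 0 score 0.65
ball shift px 2 -3 score 0.85
```

View pics/g.png

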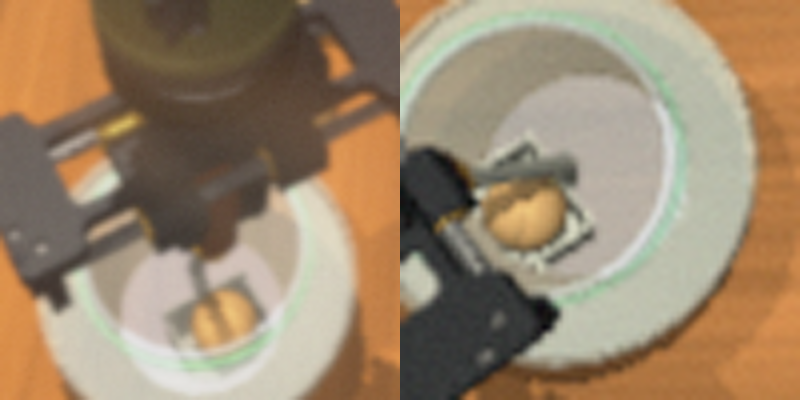

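```bash
python3 -m inch '[{"tx":-0.005,"ty":0,"tz":-0.005,"roll":0,"fingers":1},{"tx":-0.012,"ty":0,"tz":-0.013,"roll":0,"fingers":1},{"tx":-0.018,"ty":0,"tz":-0.022,"roll":0,"fingers":1},{"tx":-0.022,"ty":0,"tz":-0.034,"roll":0,"fingers":1},{"tx":-0.022,"ty":0,"tz":-0.048,"roll":0,"fingers":1}]' 45 | grep -E "ee|ft"
python3 -m inch '[{"tx":0,"ty":0,"tz":-0.016,"roll":0,"fingers":1},{"tx":0,"ty":0,"tz":-0.036,"roll":0,"fingers":1},{"tx":0,"ty":0,"tz":-0.058,"roll":0,"fingers":1},{"tx":0,"ty":0,"tz":-0.08,"roll":0,"fingers":1},{"tx":0,"ty":0,"tz":-0.095,"roll":0,"fingers":1}]' 45 | grep -E "ee|ft"
python3 -m inch '[{"tx":0,"ty":0,"tz":0,"roll":0,"fingers":1},{"tx":0,"ty":0,"tz":0,"roll":0,"fingers":1},{"tx":0,"ty":0,"tz":0,"roll":0,"fingers":1}]' 45 | grep -E "ee|ft"
python3 go.py .563 .01 .33 90
python3 - <<'E'
from rig import *;from h import *
q,d=snapshot("top");p,e=snapshot("side");cv2.imwrite("raw_h.png",q);cv2.imwrite("raw_hs.png",p)
for n,i in(("top",q),("side",p)):
    h=cv2.cvtColor(i,cv2.COLOR_BGR2HSV);print(n,proj(n,(.565,.29,.19)),end=" ")
    u,v=map(int,proj(n,(.565,.29,.19)));print(i[v-8:v+9:4,u-8:u+9:4].tolist() )
E
```

```text
ee_pos: [0.5683, 0.2877, 0.237]
ft_force: [0.1, 0.4, -2.0]
ee_pos: [0.568, 0.2888, 0.333]
ft_force: [-0.1, -0.5, -1.8]
ee_pos: [0.5675, 0.288, 0.33]
ft_force: [-0.2, 0.9, -1.8]
t 15.2 tcp [0.5675 0.288  0.33  ] yaw 124.8 F [-0.19  0.86 -1.84] M [-0.06  0.03  0.03] w 0.0175 g 45.0 tilt [-0.002 -0.001] q [-0.48  0.62 -0.12  1.4   0.08  1.13 -0.  ]
tx ty tz [-2.257e-01 -1.624e-01  2.000e-04] roll 0.608
top [132.2 196.5] [[[34, 70, 92], [92, 101, 101], [81, 91, 93], [84, 93, 94], [73, 84, 88]], [[155, 169, 169], [187, 211, 211], [94, 149, 187], [70, 106, 132], [80, 130, 166]], [[174, 189, 184], [126, 150, 163], [72, 113, 143], [123, 189, 231], [109, 172, 216]], [[170, 183, 180], [135, 158, 167], [95, 150, 192], [100, 157, 199], [98, 150, 190]], [[84, 89, 89], [112, 133, 138], [111, 129, 134], [71, 97, 114], [78, 96, 106]]]
side [228.4 283.6] [[[130, 155, 177], [84, 117, 149], [114, 181, 228], [109, 169, 219], [119, 142, 162]], [[108, 150, 186], [93, 140, 183], [98, 150, 199], [117, 186, 231], [97, 147, 193]], [[106, 154, 199], [118, 186, 230], [97, 146, 192], [117, 183, 228], [93, 141, 181]], [[150, 177, 201], [108, 166, 214], [97, 146, 189], [101, 154, 201], [88, 122, 151]], [[176, 195, 207], [101, 127, 153], [94, 133, 169], [100, 129, 157], [108, 123, 138]]]
```

```bash
python3 -m inch '[{"tx":-0.01,"ty":-0.007,"tz":0,"roll":0.04,"fingers":1},{"tx":-0.035,"ty":-0.025,"tz":0,"roll":0.13,"fingers":1},{"tx":-0.065,"ty":-0.046,"tz":0,"roll":0.24,"fingers":1},{"tx":-0.095,"ty":-0.068,"tz":0,"roll":0.35,"fingers":1},{"tx":-0.125,"ty":-0.090,"tz":0,"roll":0.45,"fingers":1}]' 45 | grep -E "ee|ft"
python3 go.py .5634 -.016 .33 90
```

```text
ee_pos: [0.5652, 0.1319, 0.3311]
ft_force: [0.8, -1.0, -1.7]
t 15.93 tcp [0.5652 0.1319 0.3311] yaw 98.7 F [ 0.76 -0.97 -1.73] M [-0.04  0.07 -0.01] w 0.0177 g 45.0 tilt [ 0.    -0.001] q [-0.31  0.53 -0.    1.58  0.    1.03 -0.16]
tx ty tz [-0.1459 -0.0242  0.0012] roll 0.152
```

```bash
python3 -m inch '[{"tx":-0.038,"ty":-0.006,"tz":0,"roll":0.08,"fingers":1},{"tx":-0.075,"ty":-0.012,"tz":0,"roll":0.13,"fingers":1},{"tx":-0.11,"ty":-0.018,"tz":0,"roll":0.152,"fingers":1},{"tx":-0.135,"ty":-0.022,"tz":0,"roll":0.152,"fingers":1},{"tx":-0.146,"ty":-0.024,"tz":0,"roll":0.152,"fingers":1}]' 45 | grep -E "ee|ft"
python3 -m inch '[{"tx":0,"ty":0,"tz":0.02,"roll":0,"fingers":1},{"tx":0,"ty":0,"tz":0.045,"roll":0,"fingers":1},{"tx":0,"ty":0,"tz":0.07,"roll":0,"fingers":1},{"tx":0,"ty":0,"tz":0.095,"roll":0,"fingers":1},{"tx":0,"ty":0,"tz":0.115,"roll":0,"fingers":1}]' 45 | grep -E "ee|ft"
python3 go.py .5634 -.016 .183 90
python3 - <<'E'
from rig import *;from h import *
q,d=snapshot("top");p,e=snapshot("side");cv2.imwrite("raw_i.png",q);cv2.imwrite("raw_is.png",p)
# ball search: bright round blob
for n,i in(("top",q),("side",p)):
    u,v=proj(n,(.5634,-.012,.06));print(n,u,v)
    u,v=int(u),int(v);print(i[v-10:v+11:4,u-10:u+11:4,2].tolist(),i[v-10:v+11:4,u-10:u+11:4,0].tolist())
E
```

```text
ee_pos: [0.5642, -0.0165, 0.3311]
ft_force: [-0.1, -0.1, -1.1]
ee_pos: [0.5644, -0.0129, 0.2151]
ft_force: [-0.4, -0.6, -2.2]
t 17.18 tcp [ 0.5644 -0.0129  0.2151] yaw 90.3 F [-0.36 -0.57 -2.2 ] M [-0.09  0.11 -0.  ] w 0.0177 g 45.0 tilt [-0.001  0.001] q [-0.07  0.64  0.03  1.78 -0.03  0.72 -0.03]
tx ty tz [-0.0031 -0.001   0.0321] roll 0.006
top 272.4 199.0
[[136, 97, 75, 81, 89, 93], [123, 64, 74, 84, 88, 90], [118, 61, 70, 81, 89, 91], [69, 59, 73, 80, 87, 95], [46, 62, 73, 75, 85, 89], [49, 58, 68, 76, 81, 88]] [[91, 65, 46, 51, 62, 59], [78, 39, 48, 53, 54, 59], [76, 40, 43, 52, 59, 59], [45, 38, 46, 52, 54, 62], [32, 43, 49, 48, 56, 56], [31, 40, 45, 47, 52, 57]]
side 247.8 200.1
[[230, 217, 205, 151, 209, 216], [142, 161, 231, 228, 135, 131], [167, 174, 236, 224, 147, 136], [240, 155, 175, 162, 120, 182], [240, 222, 143, 134, 138, 198], [240, 238, 153, 178, 150, 171]] [[117, 107, 93, 91, 77, 75], [73, 108, 113, 108, 89, 105], [87, 91, 116, 107, 77, 110], [136, 113, 81, 76, 84, 153], [138, 139, 112, 105, 111, 147], [141, 137, 79, 94, 82, 88]]
```

```bash
python3 -m inch '[{"tx":-0.003,"ty":0,"tz":0.01,"roll":0,"fingers":1},{"tx":-0.003,"ty":0,"tz":0.02,"roll":0,"fingers":1},{"tx":-0.003,"ty":0,"tz":0.027,"roll":0,"fingers":1},{"tx":-0.003,"ty":0,"tz":0.031,"roll":0,"fingers":1},{"tx":-0.003,"ty":0,"tz":0.031,"roll":0,"fingers":1}]' 45 | grep -E "ee|ft"
for i in 1; do python3 -m inch '[{"tx":0,"ty":0,"tz":0.0015,"roll":0,"fingers":1},{"tx":0,"ty":0,"tz":0.0015,"roll":0,"fingers":1}]' 45 | grep -E "ee_pos|ft_f"
python3 -m inch '[{"tx":0,"ty":0,"tz":0.0015,"roll":0,"fingers":1},{"tx":0,"ty":0,"tz":0.0015,"roll":0,"fingers":1}]' 45 | grep -E "ee_pos|ft_f"; done
```

```text
ee_pos: [0.5645, -0.0167, 0.1848]
ft_force: [0.3, -0.3, -2.0]
ee_pos: [0.5647, -0.0167, 0.1836]
ft_force: [0.5, 0.2, -1.8]
ee_pos: [0.5646, -0.0167, 0.1819]
ft_force: [-0.3, -0.1, -1.8]
```

```bash
python3 -m inch '[{"tx":0,"ty":0,"tz":0.0015,"roll":0,"fingers":1},{"tx":0,"ty":0,"tz":0.0015,"roll":0,"fingers":1}]' 45 | grep -E "ee_pos|ft_f"
python3 -m inch '[{"tx":0,"ty":0,"tz":0.001,"roll":0,"fingers":1},{"tx":0,"ty":0,"tz":0.001,"roll":0,"fingers":1}]' 45 | grep -E "ee_pos|ft_f"
```

```text
ee_pos: [0.5645, -0.0167, 0.1804]
ft_force: [2.1, -0.6, -2.3]
ee_pos: [0.5648, -0.0166, 0.18]
ft_force: [-0.0, 0.9, 3.7]
```

```bash
python3 -m inch '[{"tx":0,"ty":0,"tz":0,"roll":0,"fingers":1},{"tx":0,"ty":0,"tz":0,"roll":0,"fingers":1},{"tx":0.006,"ty":0,"tz":0.0008,"roll":0,"fingers":1},{"tx":0.013,"ty":0,"tz":0.0018,"roll":0,"fingers":1},{"tx":0.020,"ty":0,"tz":0.003,"roll":0,"fingers":1}]' 3 | grep -E "ee|ft|wid"
python3 -m inch '[{"tx":0.0065,"ty":0,"tz":0.0015,"roll":0,"fingers":1},{"tx":0.013,"ty":0,"tz":0.0033,"roll":0,"fingers":1},{"tx":0.0195,"ty":0,"tz":0.0051,"roll":0,"fingers":1},{"tx":0.026,"ty":0,"tz":0.0073,"roll":0,"fingers":1},{"tx":0.032,"ty":0,"tz":0.0096,"roll":0,"fingers":1}]' 3 | grep -E "ee|ft|wid"
cat > ball.py <<'E'
from rig import *;from h import *
def ball():
    # wooden ball search by template made from initial look, depth-based: cells 20..45 mm above bench inside tray
    for n in("top","side"):
        p,d=snapshot(n);c=camera_params(n);K=c["camera_matrix"];T=c["camera_from_world"]
        v,u=np.nonzero(d>0);z=d[v,u];X=np.linalg.inv(K)@np.array([u,v,np.ones_like(u)])*z
        W=(T[:3,:3].T@(X-T[:3,3:])).T
        C=(.5634,.0119)
        m=(abs(W[:,0]-C[0])<.066)&(abs(W[:,1]-C[1])<.066)&(W[:,2]>.018)&(W[:,2]<.06)
        b=p[v,u].astype(int);m&=(b[:,2]-b[:,0]>50)
        w=W[m];print(n,len(w),np.median(w,0).round(3) if len(w) else "",(w.min(0).round(3),w.max(0).round(3)) if len(w) else "")
        cv2.imwrite(f"raw_{n}_last.png",p)
ball()
E
python3 ball.py
```

```text
ee_pos: [0.5645, 0.004, 0.1761]
ft_force: [-0.1, -1.4, -0.1]
gripper_width: 0.018
ee_pos: [0.5643, 0.0357, 0.1667]
ft_force: [-1.0, 0.9, 3.9]
gripper_width: 0.0181
top 0  
side 151 [ 0.564 -0.008  0.036] (array([ 0.536, -0.038,  0.02 ]), array([0.587, 0.004, 0.052]))
```

```bash
python3 -m inch '[{"tx":0.0075,"ty":0,"tz":0.0008,"roll":0,"fingers":1},{"tx":0.015,"ty":0,"tz":0.003,"roll":0,"fingers":1},{"tx":0.022,"ty":0,"tz":0.0055,"roll":0,"fingers":1},{"tx":0.030,"ty":0,"tz":0.0082,"roll":0,"fingers":1},{"tx":0.036,"ty":0,"tz":0.0105,"roll":0,"fingers":1}]' 3 | grep -E "ee|ft|wid"
python3 -m inch '[{"tx":0.008,"ty":0,"tz":0.004,"roll":0,"fingers":1},{"tx":0.008,"ty":0,"tz":0.004,"roll":0,"fingers":1}]' 3 | grep -E "ee|ft|wid"
python3 ball.py
```

```text
ee_pos: [0.5641, 0.0721, 0.1562]
ft_force: [-0.2, 0.3, 1.1]
gripper_width: 0.0179
ee_pos: [0.564, 0.0805, 0.152]
ft_force: [0.4, -0.2, 1.2]
gripper_width: 0.0177
top 10 [ 0.589 -0.012  0.032] (array([ 0.568, -0.03 ,  0.025]), array([ 0.589, -0.   ,  0.037]))
side 94 [0.561 0.07  0.038] (array([ 0.536, -0.024,  0.024]), array([0.58 , 0.078, 0.043]))
```

```bash
python3 -m inch '[{"tx":0,"ty":0,"tz":0,"roll":0,"fingers":1},{"tx":0,"ty":0,"tz":0,"roll":0,"fingers":1},{"tx":0,"ty":0,"tz":-0.02,"roll":0,"fingers":1},{"tx":0,"ty":0,"tz":-0.06,"roll":0,"fingers":1},{"tx":0,"ty":0,"tz":-0.09,"roll":0,"fingers":1}]' 45 | grep -E "ee|ft|wid"
python3 -m inch '[{"tx":-0.04,"ty":-0.012,"tz":0,"roll":0,"fingers":1},{"tx":-0.09,"ty":-0.027,"tz":0,"roll":0,"fingers":1},{"tx":-0.14,"ty":-0.041,"tz":0,"roll":0,"fingers":1},{"tx":-0.185,"ty":-0.054,"tz":0,"roll":0,"fingers":1},{"tx":-0.208,"ty":-0.06,"tz":0,"roll":0,"fingers":1}]' 45 | grep -E "ee|ft|wid"
python3 go.py .504 -.127 .152 90
python3 ball.py
```

```text
ee_pos: [0.564, 0.0783, 0.2433]
ft_force: [-0.1, 0.6, -1.4]
gripper_width: 0.0174
ee_pos: [0.5032, -0.133, 0.2421]
ft_force: [0.3, -0.4, -1.7]
gripper_width: 0.0175
t 22.48 tcp [ 0.5032 -0.133   0.2421] yaw 90.0 F [ 0.33 -0.42 -1.74] M [0.17 0.03 0.02] w 0.0175 g 45.0 tilt [-0.002 -0.002] q [ 0.15  0.55  0.03  1.88 -0.02  0.72  0.19]
tx ty tz [0.0062 0.001  0.0901] roll 0.001
top 126 [0.567 0.066 0.037] (array([0.55 , 0.051, 0.021]), array([0.584, 0.077, 0.044]))
side 86 [0.563 0.071 0.038] (array([0.548, 0.057, 0.022]), array([0.58 , 0.078, 0.043]))
```

```bash
python3 -m inch '[{"tx":0.006,"ty":0,"tz":0.03,"roll":0,"fingers":1},{"tx":0.006,"ty":0,"tz":0.06,"roll":0,"fingers":1},{"tx":0.006,"ty":0,"tz":0.08,"roll":0,"fingers":1},{"tx":0.006,"ty":0,"tz":0.092,"roll":0,"fingers":1},{"tx":0.006,"ty":0,"tz":0.092,"roll":0,"fingers":1}]' 45 | grep -E "ee|ft|wid"
python3 -m inch '[{"tx":0,"ty":0,"tz":0.002,"roll":0,"fingers":1},{"tx":0,"ty":0,"tz":0.002,"roll":0,"fingers":1}]' 45 | grep -E "ee_pos|ft_f"
python3 -m inch '[{"tx":0,"ty":0,"tz":0.002,"roll":0,"fingers":1},{"tx":0,"ty":0,"tz":0.002,"roll":0,"fingers":1}]' 45 | grep -E "ee_pos|ft_f"
```

```text
ee_pos: [0.505, -0.1223, 0.1498]
ft_force: [0.5, 0.1, -2.1]
gripper_width: 0.0175
ee_pos: [0.5056, -0.1231, 0.149]
ft_force: [-0.4, 0.4, -2.4]
ee_pos: [0.5052, -0.1231, 0.1465]
ft_force: [0.3, 0.2, -0.9]
```

```bash
python3 -m inch '[{"tx":0,"ty":0,"tz":0,"roll":0,"fingers":1},{"tx":0,"ty":0,"tz":0,"roll":0,"fingers":1},{"tx":-0.007,"ty":0,"tz":-0.003,"roll":0,"fingers":1},{"tx":-0.0147,"ty":0,"tz":-0.006,"roll":0,"fingers":1},{"tx":-0.022,"ty":0,"tz":-0.0085,"roll":0,"fingers":1}]' 3 | grep -E "ee|ft|wid"
python3 -m inch '[{"tx":-0.0075,"ty":0,"tz":-0.0025,"roll":0,"fingers":1},{"tx":-0.015,"ty":0,"tz":-0.004,"roll":0,"fingers":1},{"tx":-0.022,"ty":0,"tz":-0.0055,"roll":0,"fingers":1},{"tx":-0.022,"ty":0,"tz":-0.0055,"roll":0,"fingers":1}]' 3 
python3 go.py
```

```text
ee_pos: [0.5055, -0.146, 0.1553]
ft_force: [0.8, 1.2, -0.9]
gripper_width: 0.018
time_s: 24.82
ee_pos: [0.5055, -0.1677, 0.1607]
tool_rot: [0.0, 0.705, 0.709, 0.0]
ft_force: [0.3, 1.7, 1.8]
gripper_width: 0.0179
grip_force: 3.0
t 24.82 tcp [ 0.5055 -0.1677  0.1607] yaw 90.3 F [0.27 1.72 1.76] M [-0.01  0.12  0.01] w 0.0179 g 3.0 tilt [ 0. -0.] q [ 0.23  0.68  0.01  1.93 -0.01  0.53  0.25]
```

```bash
cat > chk.py <<'E'
from rig import *;from h import *
a=cv2.imread("raw_side0.png");b,_=snapshot("side")
for nm,(v0,v1,u0,u1) in dict(rear=(147,158,264,287),nose=(156,168,264,287)).items():
    k=4;f=lambda i:cv2.resize(i,None,fx=k,fy=k,interpolation=2)
    r=cv2.matchTemplate(f(b[130:190,240:310]),f(a[v0:v1,u0:u1]),5);_,m,_,l=cv2.minMaxLoc(r)
    print(nm,l[0]/k+240-u0,l[1]/k+130-v0,round(m,3))
d=get_state()["ee_pos"]
print("pred for flat",proj("side",(d[0],d[1]-.052,0.))-proj("side",(.5033,-.2237,0)))
E
python3 chk.py
```

```text
rear -0.25 2.25 0.963
nose -0.25 2.25 0.927
pred for flat [-0.8  0.9]
```

```bash
python3 -m inch '[{"tx":0.002,"ty":0,"tz":0,"roll":0,"fingers":1},{"tx":0.003,"ty":0,"tz":0.0005,"roll":0,"fingers":1},{"tx":0.003,"ty":0,"tz":0.0005,"roll":0,"fingers":1}]' 3
python3 -m inch '[{"tx":0,"ty":0,"tz":0,"roll":0,"fingers":0.76},{"tx":0,"ty":0,"tz":0,"roll":0,"fingers":0.7},{"tx":0,"ty":0,"tz":0,"roll":0,"fingers":0.5},{"tx":0,"ty":0,"tz":0,"roll":0,"fingers":0.2},{"tx":0,"ty":0,"tz":0,"roll":0,"fingers":0}]' 3
python3 -m inch '[{"tx":0,"ty":0,"tz":0,"roll":0,"fingers":0},{"tx":0,"ty":0,"tz":0,"roll":0,"fingers":0},{"tx":0,"ty":0,"tz":0,"roll":0,"fingers":0}]' 3
python3 chk.py
```

```text
time_s: 25.25
ee_pos: [0.5054, -0.1637, 0.1597]
tool_rot: [-0.0, 0.705, 0.709, -0.0]
ft_force: [0.1, 0.2, -1.3]
gripper_width: 0.0182
grip_force: 3.0
time_s: 25.88
ee_pos: [0.5054, -0.1641, 0.1599]
tool_rot: [-0.0, 0.705, 0.709, 0.0]
ft_force: [0.9, 0.4, -0.5]
gripper_width: 0.0544
grip_force: 0.0
time_s: 26.25
ee_pos: [0.5054, -0.164, 0.1599]
tool_rot: [-0.0, 0.705, 0.709, 0.0]
ft_force: [-0.5, -0.1, 0.2]
gripper_width: 0.0842
grip_force: 0.0
rear -0.25 2.75 0.944
nose -0.25 2.75 0.932
pred for flat [-0.8  1.7]
```

Standing free. Retreat upward and verify.

```bash
python3 -m inch '[{"tx":0,"ty":0,"tz":-0.02,"roll":0,"fingers":0},{"tx":0,"ty":0,"tz":-0.06,"roll":0,"fingers":0},{"tx":0,"ty":0,"tz":-0.11,"roll":0,"fingers":0},{"tx":0,"ty":0,"tz":-0.15,"roll":0,"fingers":0},{"tx":0,"ty":0,"tz":-0.15,"roll":0,"fingers":0}]' 3
python3 chk.py; python3 ball.py
python3 - <<'E'
from h import *
a=cv2.imread("raw_side0.png");b=cv2.imread("raw_side_last.png")
f=lambda i:cv2.resize(i,None,fx=4,fy=4,interpolation=2)
r=cv2.matchTemplate(f(b[90:190,240:310]),f(a[117:142,270:283]),5);_,m,_,l=cv2.minMaxLoc(r);print("grip shift",l[0]/4+240-270,l[1]/4+90-117,m)
E
```

```text
time_s: 26.92
ee_pos: [0.5073, -0.1646, 0.3129]
tool_rot: [0.003, 0.705, 0.709, 0.002]
ft_force: [-0.8, -0.2, -1.3]
gripper_width: 0.0882
grip_force: 0.0
rear -0.25 2.75 0.969
nose -0.25 2.75 0.974
pred for flat [-1.   1.6]
top 127 [0.567 0.066 0.037] (array([0.55 , 0.051, 0.02 ]), array([0.584, 0.077, 0.044]))
side 86 [0.563 0.07  0.038] (array([0.548, 0.057, 0.025]), array([0.58 , 0.078, 0.044]))
grip shift 0.25 1.25 0.9093902707099915
```

```bash
python3 -m inch '[{"tx":0,"ty":0,"tz":0,"roll":0,"fingers":0},{"tx":0,"ty":0,"tz":0,"roll":0,"fingers":0}]' 3 | head -1; python3 -c "from rig import *;print(job_done())"
```

```text
time_s: 27.32
the job is handed in; nothing more can be done
None
```

I handed the job in at 27.3 s: the ball came out of the jar in the scoop and now lies in the tray, and the scoop stands released on the bench; the hand-in gave no verdict, and I judged the scoop flat only by matching it against the first camera picture.

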